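# Find the rattling parts case and hold it out

### The job

Shake the cases to find the one with a loose part rattling in it. Lay the two tight-packed cases flat on the narrow raised wooden ledge, and finish holding the rattling one level and still, up in the air about 20 cm above the cork mat; the program ends while the gripper still holds it, nothing is put down. Lift the rattling case clear of the bench and shake or rock it back and forth along its length a few times in its turn, even if the other two have already proved silent, and leave the offcuts and the mug alone.

Things in the scene. Friction and masses are not known exactly. Their poses are not given: they have to be found in the camera images.
- case_1_center (a point): the centre (25 mm above the underside) of a sealed steel case lying flat on the bench, lid up: 140 mm long (its x), 60 mm wide (its y), 50 mm high (z up), 0.25 to 0.33 kg. Three look alike and weight tells nothing. Any one of them, changing from run to run whatever its number, holds one loose 36 mm steel ball (about 0.17 kg) that rolls 49 mm to each side along its length; the others are packed tight
- case_2_center (a point): the centre (25 mm above the underside) of a sealed steel case lying flat on the bench, lid up: 140 mm long (its x), 60 mm wide (its y), 50 mm high (z up), 0.25 to 0.33 kg. Three look alike and weight tells nothing. Any one of them, changing from run to run whatever its number, holds one loose 36 mm steel ball (about 0.17 kg) that rolls 49 mm to each side along its length; the others are packed tight
- case_3_center (a point): the centre (25 mm above the underside) of a sealed steel case lying flat on the bench, lid up: 140 mm long (its x), 60 mm wide (its y), 50 mm high (z up), 0.25 to 0.33 kg. Three look alike and weight tells nothing. Any one of them, changing from run to run whatever its number, holds one loose 36 mm steel ball (about 0.17 kg) that rolls 49 mm to each side along its length; the others are packed tight
- ledge_top (a point): the middle of the top of a narrow level wooden ledge, fixed, empty at the start: 45 mm wide (its x), 240 mm long (its y), top 55 mm above the bench; its feet, 12 mm high, reach 35 mm to front and back. Two cases fit side by side lying across it, for example 60 mm to either side of this point along its y, each overhanging 47 mm front and back. It stands left or right, a little askew
- mat: a square cork mat fixed flat on the bench, 110 x 110 mm and 4 mm thick, on the other side from the ledge; origin at the centre of its underside
- offcut_a_center (a point): a small loose wooden offcut with a pointed end, 30 x 26 mm plus a 13 mm point, 28 mm high; it lies between two cases, weighing 30 g; point at its centre. Bystander: leave it alone
- offcut_b_center (a point): a small loose wooden offcut with a pointed end, 34 x 24 mm plus a 12 mm point, 24 mm high; it lies between two cases, weighing 30 g; point at its centre. Bystander: leave it alone
- offcut_c_center (a point): a larger loose wooden offcut with a pointed end, 50 x 30 mm plus a 15 mm point, 28 mm high; it lies beyond the cases, weighing 30 g; point at its centre. Bystander: leave it alone
- mug_center (a point): an amber mug, 80 mm in diameter and 90 mm high, standing at the back; point on its axis, half-way up. Bystander: leave it alone
Mind the look-alikes: they are no part of the job. Leave any yellow look-alike of the part that bears case_3_center alone.

How it is judged:
By the outcome, as a careful person would: the job done as asked, in the order asked, and still so for the second after the job is handed in, while the arm keeps its last pose, push and grip.
It also fails if it takes over 72 s, if anything falls off the work surface, if the arm or the gripper's body presses on something with over 40 N, if the wrist force passes 120 N, or if a joint passes its speed limit or range.

### The arm

A 6-joint arm with a two-finger parallel gripper is mounted at the origin on the work surface. World frame = base frame: x ahead of the robot, y to its left, z up, the work surface at z = 0. Lengths are in mm, angles in rad, forces in N, time in s.
With the tool pointing down it reaches from about 350 to 975 mm from the base axis. Payload 7.1 kg.
Tool frame: the origin (TCP) lies on the front face of the gripper's body, between the roots of the fingers; the fingertips stand 80 mm ahead of it and the grasp point (between the pads) lies 61 mm ahead of it; z points along the fingers, y is the line along which they close (so a half turn about z gives the same grasp; the last joint's range is limited). The gripper opens to 88 mm and grips with 3 to 60 N. Pads are 20 mm wide; open, the fingers measure 115 mm over their backs; the gripper's body (75 mm by 178 mm) begins 61 mm behind the grasp point.
Start: joints at [1.096, 0.423, 1.63, -0, 1.089, -0.019], TCP at [275.081, 561.192, 302.675] pointing down, gripper open.
Joint ranges: [-3, 3], [-0.9, 2.11], [0.09, 2.58], [-1.31, 4.45], [0.11, 2.69], [-2.54, 2.54]. Speed limits (rad/s): [2.39, 2.39, 3.01, 3.14, 3.14, 3.14].

### API

Orientations are given as a rotation vector (axis times angle).
In Python, from workcell import readout, vision, close_job gives the robot as it stands.
- The arm moves only by the tool servo_tool, never from a script. Its argument "plan" is a list that holds one entry, the list of rows, each a list of 7 numbers: the gripper command: -1 is fully open, 1 is shut, values between are in proportion, then the shift along the world's x, y, z in units of 40 mm (1.0 is 40 mm), then the turn, a rotation vector about the world's x, y, z in units of 5 degrees (1.0 is 5 degrees). A call has 1 to 5 rows; each row shifts and turns the commanded pose from where the row before left it; what a row does not reach is not made up. A row lasts 1/12 s, in which the tool goes at most 41.7 mm and 7.16 degrees, less where a joint would pass 70% of its speed; a pose out of reach is approached as far as the arm can. A call is refused whole if a number of a shift passes 1 or a number of a turn 1, either way. A call with a gripper value outside its range is refused whole. The fingers move at their own pace and stop on an object; the grip force is fixed at half the most. Time passes only in rows, so rows that do not move let the fingers close. It gives the time, the measured TCP pose, the force, the opening and the grip force at its end, in the units of the state.
- readout.get_obs(): the state, without advancing time (a new reading comes with each control period).
- vision.get_image(name): name is "scene" or "top"; returns the picture (420x560x3 uint8, red, green, blue); there is no depth.
- vision.camera_params(name): a dict with "fx", "fy", "cx", "cy" (pixels), "rvec" (rotation vector, rad) and "tvec" (3), from world to camera coordinates, as OpenCV has them. Camera axes: x right, y down, z forward; pixel columns grow to the right and rows downward; lengths in mm; the calibration is good to about 2 mm. A picture is of the moment at which its call begins. camera_params takes no time and is no camera call.
- close_job(): hands the job in; it is judged then, once.
The state is a dict: "t": time; "qpos": joint angles; "qvel": joint speeds; "joint_torque": joint torques, N m; "ee_pos": TCP position; "orientation": TCP orientation; "ft_force": force on the tool from outside, world axes, zero at the start; "moment": the same for the moment, N m; "width": finger opening in mm; "grasp_force": force on a finger pad.
Only numpy, scipy, OpenCV 4.12 (cv2) and the standard library are available. Lean on these libraries where they do the work, as an engineer would, in place of code of your own. Each camera call takes 0.05 s, during which the arm holds its last target. There are 200 camera calls.

## Working session

There is one attempt and no reset: what is moved stays moved. The work goes in short steps, Python scripts to look and compute and a tool call to move; the robot and the scene stay as the last step left them, time stands still between calls to the robot, and variables do not carry over. Pictures are saved under pics/ and viewed, at most 10 in all, crops included, and the job is handed in when it is done.

Besides the shell and the picture viewer there is one more tool, called after ">>>" as a command line: name --argument value ..., lists and objects as JSON in quotes. servo_tool: Moves the arm, as the interface text tells. Its arguments: {"type":"object","properties":{"plan":{"type":"array"}},"required":["plan"]}

```bash
mkdir -p pics; ls; python3 - <<'E'
from workcell import readout, vision
import cv2
for n in("scene","top"):
    im=vision.get_image(n); cv2.imwrite(f"pics/{n}0.png",im[:,:,::-1]); print(vision.camera_params(n))
o=readout.get_obs();print({k:(v if not hasattr(v,'round') else v) for k,v in o.items()})
E
```

```text
pics
{'fx': 380.4857763399628, 'fy': 380.4857763399628, 'cx': 275.9116316720636, 'cy': 207.4226394514198, 'rvec': array([ 1.97062922,  1.11431898, -0.53739083]), 'tvec': array([-208.86118604, -259.18945134, 1326.08273142])}
{'fx': 490.8200448295718, 'fy': 490.8200448295718, 'cx': 279.78383950362695, 'cy': 215.56780668486732, 'rvec': array([ 2.13121946, -2.1399171 ,  0.18848166]), 'tvec': array([-97.15831169, 551.34763515, 986.20447115])}
{'t': 0.1, 'qpos': array([ 1.09598646e+00,  4.23779556e-01,  1.63060301e+00, -8.96254908e-06,
        1.08857727e+00, -1.90174331e-02]), 'qvel': array([-8.21589877e-04, -3.85541150e-04, -3.04128972e-03,  4.09908374e-05,
       -2.46869074e-03, -1.43199843e-03]), 'joint_torque': array([ 4.50233219e-04, -5.45609021e+01, -2.74325699e+01,  6.45813136e-02,
        1.87549082e-02, -2.95893528e-05]), 'ee_pos': array([274.92093911, 560.85838751, 301.97404638]), 'orientation': array([-7.09695469e-01, -3.06004596e+00,  2.08527139e-03]), 'ft_force': array([0.37346487, 0.28664678, 0.07684339]), 'moment': array([0.01656752, 0.01958562, 0.01864007]), 'grasp_force': 0.0, 'width': 88.02854884062891}
```

View pics/top0.png

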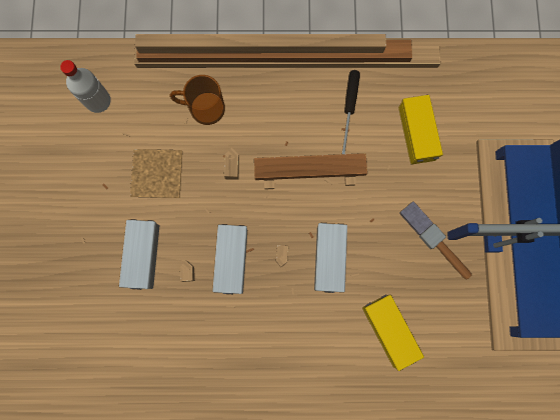

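View pics/scene0.png

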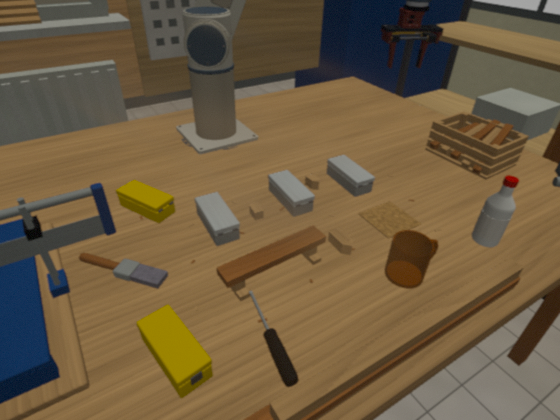

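The top view shows three grey cases at about px (139,254), (230,259) and (331,257), the ledge at (310,167) and the mat at (157,173). The offcuts are at (187,271), (282,255) and (231,163), and the mug is at (205,100). The yellow cases are look-alikes.

```bash
cat > h.py <<'E'
import numpy as np, cv2
from workcell import readout, vision
def ray(n,px,z):
    c=vision.camera_params(n);R=cv2.Rodrigues(c["rvec"])[0]
    px=np.atleast_2d(px).astype(float)
    d=np.c_[(px[:,0]-c["cx"])/c["fx"],(px[:,1]-c["cy"])/c["fy"],np.ones(len(px))]@R
    o=-R.T@c["tvec"]
    return (o+d*((z-o[2])/d[:,2])[:,None])[:,:2]
def rect(n,mask,box,z,show=''):
    m=np.zeros_like(mask);x0,y0,x1,y1=box;m[y0:y1,x0:x1]=mask[y0:y1,x0:x1]
    cs=cv2.findContours(m,cv2.RETR_EXTERNAL,cv2.CHAIN_APPROX_NONE)[0]
    c=max(cs,key=cv2.contourArea)[:,0]
    w=ray(n,c,z).astype(np.float32)
    (cx,cy),(a,b),th=cv2.minAreaRect(w)
    if a<b:a,b,th=b,a,th+90
    print(show,"c",round(cx,1),round(cy,1),"size",round(a,1),round(b,1),"long-axis deg",round((th+90)%180-90,1))
E
python3 - <<'E'
from h import *
im=cv2.imread("pics/top0.png");hsv=cv2.cvtColor(im,cv2.COLOR_BGR2HSV);H,S,V=cv2.split(hsv)
g=((S<60)&(V>135)).astype(np.uint8)*255
for i,b in enumerate([(105,205,172,305),(200,210,260,305),(300,210,360,305)]): rect("top",g,b,50,f"case{i}")
for p in [(139,254),(230,259),(331,257)]: print(hsv[p[1],p[0]])
print(hsv[275,153],hsv[275,157],hsv[165,310],hsv[150,310],hsv[175,310],hsv[185,310])
l=((V<130)&(S>100)).astype(np.uint8)*255
rect("top",l,(240,145,380,190),55,"ledge")
print("mat",ray("top",[(132,150),(182,150),(182,198),(131,197)],4))
print("ledge corners",ray("top",[(254,159),(366,154),(367,174),(256,180)],55))
print("offc",ray("top",[(187,271),(282,255),(231,163)],25))
E
```

```text
case0 c 472.3 197.6 size 139.4 59.3 long-axis deg -3.7
case1 c 461.3 6.1 size 139.2 60.1 long-axis deg -4.1
case2 c 463.5 -204.9 size 139.1 59.6 long-axis deg -3.6
[ 96  14 178]
[ 93  15 173]
[ 93  15 173]
[23 19 54] [ 16 110 155] [ 14 155 120] [ 17 112 157] [ 13 155 140] [ 17 115 153]
ledge c 653.1 -165.4 size 238.0 47.7 long-axis deg -87.7
mat [[708.69559255 230.98432657]
 [708.38969745 119.01137012]
 [598.44105088 115.81700762]
 [601.06804955 228.21120617]]
ledge corners [[ 672.10493987  -44.9681631 ]
 [ 682.48627321 -284.26367536]
 [ 638.46807768 -284.8789108 ]
 [ 626.11854361  -49.39474886]]
offc [[ 436.88619885   96.60142869]
 [ 469.8343777  -103.86644894]
 [ 671.95896275    6.76902026]]
```

>>> servo_tool --plan '[[[-1, 0.41, -0.76, -0.2, 0, 0, 0.38], [-1, 0.41, -0.76, -0.2, 0, 0, 0.38], [-1, 0.41, -0.76, -0.2, 0, 0, 0.38], [-1, 0.41, -0.76, -0.2, 0, 0, 0.38], [-1, 0.41, -0.76, -0.2, 0, 0, 0.38]]]'

```text
t: 0.52
ee_pos: [357.3, 407.6, 262.1]
orientation: [-0.45, -3.109, 0.001]
ft_force: [0.4, 0.1, -0.4]
width: 87.9
grasp_force: 0.0
```

>>> servo_tool --plan '[[[-1, 0.41, -0.76, -0.2, 0, 0, 0.38], [-1, 0.41, -0.76, -0.2, 0, 0, 0.38], [-1, 0.41, -0.76, -0.2, 0, 0, 0.38], [-1, 0.41, -0.76, -0.2, 0, 0, 0.38], [-1, 0.41, -0.76, -0.2, 0, 0, 0.38]]]'

```text
t: 0.93
ee_pos: [439.4, 255.6, 222.2]
orientation: [-0.192, -3.135, 0.0]
ft_force: [0.7, -0.7, -0.4]
width: 87.9
grasp_force: 0.0
```

>>> servo_tool --plan '[[[-1, 0.41, -0.76, -0.2, 0, 0, 0.38], [-1, 0.41, -0.72, -0.2, 0, 0, 0.3], [-1, 0, 0, 0, 0, 0, 0], [-1, 0, 0, 0, 0, 0, 0]]]'

```text
t: 1.27
ee_pos: [472.2, 196.5, 206.0]
orientation: [-0.108, -3.138, 0.001]
ft_force: [0.1, 0.2, -0.4]
width: 88.0
grasp_force: 0.0
```

>>> servo_tool --plan '[[[-1, 0, 0, -0.74, 0, 0, 0], [-1, 0, 0, -0.74, 0, 0, 0], [-1, 0, 0, -0.74, 0, 0, 0], [-1, 0, 0, -0.5, 0, 0, 0], [-1, 0, 0, -0.23, 0, 0, 0]]]'

```text
t: 1.68
ee_pos: [470.2, 198.6, 86.4]
orientation: [-0.1, -3.137, 0.002]
ft_force: [0.1, 0.0, 0.4]
width: 87.7
grasp_force: 0.0
```

>>> servo_tool --plan '[[[1, 0, 0, 0, 0, 0, 0], [1, 0, 0, 0, 0, 0, 0], [1, 0, 0, 0, 0, 0, 0], [1, 0, 0, 0, 0, 0, 0], [1, 0, 0, 0, 0, 0, 0]]]'

```text
t: 2.1
ee_pos: [472.5, 198.2, 90.0]
orientation: [0.101, 3.138, 0.001]
ft_force: [-1.0, 0.4, 7.0]
width: 59.6
grasp_force: 30.0
```

>>> servo_tool --plan '[[[1, 0, 0, 0, 0, 0, 0]]]'

```text
t: 2.18
ee_pos: [472.4, 198.2, 90.0]
orientation: [0.102, 3.138, 0.001]
ft_force: [-1.3, -0.8, 7.4]
width: 60.0
grasp_force: 30.0
```

>>> servo_tool --plan '[[[1, 0, 0, 0.5, 0, 0, 0], [1, 0, 0, 0.9, 0, 0, 0], [1, 0, 0, 0.9, 0, 0, 0], [1, 0, 0, 0.9, 0, 0, 0], [1, 0, 0, 0.8, 0, 0, 0]]]'

```text
t: 2.6
ee_pos: [471.6, 197.8, 251.1]
orientation: [0.102, 3.139, 0.001]
ft_force: [0.6, 1.0, -3.1]
width: 59.7
grasp_force: 30.0
```

>>> servo_tool --plan '[[[1, 0, 0, 0, 0, 0.9, 0], [1, 0, 0, 0, 0, 0.9, 0], [1, 0, 0, 0, 0, 0.9, 0], [1, 0, 0, 0, 0, 0.9, 0], [1, 0, 0, 0, 0, 0, 0]]]'

```text
t: 3.02
ee_pos: [472.9, 197.9, 248.6]
orientation: [-0.093, -2.824, 0.014]
ft_force: [-0.1, -0.6, -3.4]
width: 60.3
grasp_force: 30.0
```

>>> servo_tool --plan '[[[1, 0, 0, 0, 0, 0, 0], [1, 0, 0, 0, 0, 0, 0], [1, 0, 0, 0, 0, 0, 0]]]'

```text
t: 3.27
ee_pos: [471.3, 197.9, 248.7]
orientation: [-0.092, -2.827, 0.015]
ft_force: [-0.0, 0.2, -2.9]
width: 59.9
grasp_force: 30.0
```

```bash
python3 -c "
from h import *
o=readout.get_obs();print(o['moment'].round(3),o['ft_force'].round(1))"
```

```text
[ 0.013 -0.268  0.029] [-0.   0.2 -2.9]
```

>>> servo_tool --plan '[[[1, 0, 0, 0, 0, -1, 0], [1, 0, 0, 0, 0, -1, 0], [1, 0, 0, 0, 0, -1, 0], [1, 0, 0, 0, 0, -1, 0], [1, 0, 0, 0, 0, -1, 0]]]'

```text
t: 3.68
ee_pos: [471.3, 198.1, 249.3]
orientation: [0.097, 3.013, 0.008]
ft_force: [0.3, -0.4, -3.2]
width: 59.4
grasp_force: 30.0
```

>>> servo_tool --plan '[[[1, 0, 0, 0, 0, -1, 0], [1, 0, 0, 0, 0, -1.0, 0], [1, 0, 0, 0, 0, -0.2, 0], [1, 0, 0, 0, 0, 0, 0], [1, 0, 0, 0, 0, 0, 0]]]'

```text
t: 4.1
ee_pos: [471.7, 198.1, 249.0]
orientation: [0.091, 2.828, 0.014]
ft_force: [0.9, 0.0, -1.7]
width: 59.8
grasp_force: 30.0
```

>>> servo_tool --plan '[[[1, 0, 0, 0, 0, 0, 0], [1, 0, 0, 0, 0, 0, 0]]]'

```text
t: 4.27
ee_pos: [472.5, 198.1, 248.9]
orientation: [0.092, 2.827, 0.015]
ft_force: [0.2, -0.4, -3.2]
width: 60.4
grasp_force: 30.0
```

```bash
python3 -c "
from h import *
o=readout.get_obs();print(o['moment'].round(3),o['ft_force'].round(1))"
```

```text
[ 0.012  0.302 -0.02 ] [ 0.2 -0.4 -3.2]
```

>>> servo_tool --plan '[[[1, 0, 0, 0, 0, 0.9, 0], [1, 0, 0, 0, 0, 0.9, 0], [1, 0, 0, 0, 0, 0.9, 0], [1, 0, 0, 0, 0, 0.9, 0], [1, 0, 0, 0, 0, 0, 0]]]'

```text
t: 4.68
ee_pos: [474.1, 198.2, 249.0]
orientation: [-0.103, -3.138, -0.002]
ft_force: [1.5, -0.5, -3.2]
width: 59.7
grasp_force: 30.0
```

>>> servo_tool --plan '[[[1, 0, 0, 0, 0, 0, 0], [1, 0, 0, 0, 0, 0, 0], [1, 0, 0, 0, 0, 0, 0]]]'

```text
t: 4.93
ee_pos: [471.4, 197.8, 248.4]
orientation: [0.102, 3.139, -0.001]
ft_force: [0.3, -0.1, -2.7]
width: 60.0
grasp_force: 30.0
```

```bash
python3 -c "
from h import *
o=readout.get_obs();print(o['moment'].round(3),o['ft_force'].round(1))"
```

```text
[ 0.004 -0.01  -0.038] [ 0.3 -0.1 -2.7]
```

>>> servo_tool --plan '[[[1, 0, 0, 0, 0, 0.9, 0], [1, 0, 0, 0, 0, 0, 0], [1, 0, 0, 0, 0, 0, 0], [1, 0, 0, 0, 0, 0, 0], [1, 0, 0, 0, 0, 0, 0]]]'

```text
t: 5.35
ee_pos: [471.5, 197.9, 248.6]
orientation: [-0.099, -3.063, 0.004]
ft_force: [0.0, 0.3, -3.1]
width: 60.1
grasp_force: 30.0
```

>>> servo_tool --plan '[[[1, 0, 0, 0, 0, 0, 0], [1, 0, 0, 0, 0, 0, 0], [1, 0, 0, 0, 0, 0, 0], [1, 0, 0, 0, 0, 0, 0]]]'

```text
t: 5.68
ee_pos: [471.8, 198.0, 248.7]
orientation: [-0.099, -3.062, 0.004]
ft_force: [0.6, 0.1, -2.7]
width: 59.6
grasp_force: 30.0
```

```bash
python3 -c "
from h import *
o=readout.get_obs();print(o['moment'].round(3),o['ft_force'].round(1))"
```

```text
[ 0.033 -0.05  -0.057] [ 0.6  0.1 -2.7]
```

>>> servo_tool --plan '[[[1, 0, 0, 0, 0, -0.9, 0], [1, 0, 0, 0, 0, -0.9, 0], [1, 0, 0, 0, 0, 0, 0], [1, 0, 0, 0, 0, 0, 0], [1, 0, 0, 0, 0, 0, 0]]]'

```text
t: 6.1
ee_pos: [472.0, 198.1, 248.9]
orientation: [0.099, 3.063, 0.004]
ft_force: [-0.3, -0.6, -1.6]
width: 59.7
grasp_force: 30.0
```

>>> servo_tool --plan '[[[1, 0, 0, 0, 0, 0, 0], [1, 0, 0, 0, 0, 0, 0], [1, 0, 0, 0, 0, 0, 0], [1, 0, 0, 0, 0, 0, 0]]]'

```text
t: 6.43
ee_pos: [472.1, 198.0, 248.6]
orientation: [0.1, 3.062, 0.004]
ft_force: [-0.3, -0.4, -2.9]
width: 59.5
grasp_force: 30.0
```

```bash
python3 -c "
from h import *
o=readout.get_obs();print(o['moment'].round(3),o['ft_force'].round(1),o['t'])"
```

```text
[0.012 0.104 0.055] [-0.3 -0.4 -2.9] 6.4333
```

>>> servo_tool --plan '[[[1, 0.38, -0.88, 0, 0, 0.9, 0.1], [1, 0.38, -0.88, 0, 0, 0, 0.1], [1, 0.38, -0.88, 0, 0, 0, 0.1], [1, 0.38, -0.88, 0, 0, 0, 0.1], [1, 0.38, -0.88, 0, 0, 0, 0.1]]]'

```text
t: 6.85
ee_pos: [548.5, 20.3, 248.7]
orientation: [-0.032, -3.141, -0.001]
ft_force: [1.3, 1.2, -2.9]
width: 59.9
grasp_force: 30.0
```

>>> servo_tool --plan '[[[1, 0.38, -0.88, 0, 0, 0, 0.1], [1, 0.38, -0.88, 0, 0, 0, 0.1], [1, 0.38, -0.88, 0, 0, 0, 0.1], [1, 0.38, -0.88, 0, 0, 0, 0.1], [1, 0.38, -0.88, 0, 0, 0, 0.1]]]'

```text
t: 7.27
ee_pos: [624.3, -156.1, 248.5]
orientation: [0.035, -3.141, -0.001]
ft_force: [1.0, 1.2, -3.6]
width: 60.0
grasp_force: 30.0
```

>>> servo_tool --plan '[[[1, 0.38, -0.88, 0, 0, 0, 0.13], [1, 0.38, -0.88, 0, 0, 0, 0.13], [1, 0, 0, 0, 0, 0, 0], [1, 0, 0, 0, 0, 0, 0], [1, 0, 0, 0, 0, 0, 0]]]'

```text
t: 7.68
ee_pos: [653.7, -224.3, 247.9]
orientation: [0.069, -3.139, -0.002]
ft_force: [-0.4, -0.5, -3.2]
width: 60.0
grasp_force: 30.0
```

```bash
python3 -c "
from h import *
o=readout.get_obs();print(o['ee_pos'],o['orientation'],np.degrees(o['qpos']).round())"
```

```text
[ 653.71641075 -224.26146247  247.88859134] [ 6.94705709e-02 -3.13925687e+00 -2.08093426e-03] [ -20.   33.   86.    0.   61. -112.]
```

>>> servo_tool --plan '[[[1, 0.06, -0.03, -0.6, 0, 0, 0], [1, 0, 0, -0.7, 0, 0, 0], [1, 0, 0, -0.6, 0, 0, 0], [1, 0, 0, -0.35, 0, 0, 0], [1, 0, 0, -0.2, 0, 0, 0]]]'

```text
t: 8.1
ee_pos: [655.4, -223.9, 148.4]
orientation: [0.073, -3.137, -0.003]
ft_force: [-0.2, -0.4, -3.4]
width: 59.7
grasp_force: 30.0
```

>>> servo_tool --plan '[[[1, 0, 0, -0.1, 0, 0, 0], [1, 0, 0, 0, 0, 0, 0], [1, 0, 0, 0, 0, 0, 0]]]'

```text
t: 8.35
ee_pos: [657.3, -225.6, 147.8]
orientation: [-0.071, 3.139, -0.0]
ft_force: [0.2, 0.1, -2.5]
width: 59.8
grasp_force: 30.0
```

>>> servo_tool --plan '[[[1, 0, 0, -0.05, 0, 0, 0], [1, 0, 0, 0, 0, 0, 0], [1, 0, 0, -0.03, 0, 0, 0], [1, 0, 0, 0, 0, 0, 0]]]'

```text
t: 8.68
ee_pos: [657.2, -225.9, 145.0]
orientation: [-0.071, 3.139, -0.0]
ft_force: [-0.7, 0.0, 3.9]
width: 59.5
grasp_force: 30.0
```

>>> servo_tool --plan '[[[-1, 0, 0, 0, 0, 0, 0], [-1, 0, 0, 0, 0, 0, 0], [-1, 0, 0, 0, 0, 0, 0], [-1, 0, 0, 0, 0, 0, 0], [-1, 0, 0, 0, 0, 0, 0]]]'

```text
t: 9.1
ee_pos: [656.7, -225.6, 143.4]
orientation: [-0.071, 3.141, 0.001]
ft_force: [-0.2, 0.3, -0.1]
width: 87.2
grasp_force: 0.0
```

>>> servo_tool --plan '[[[-1, 0, 0, 0.5, 0, 0, 0], [-1, 0, 0, 0.7, 0, 0, 0], [-1, 0, 0, 0.4, 0, 0, 0]]]'

```text
t: 9.35
ee_pos: [657.3, -225.8, 209.4]
orientation: [-0.071, 3.139, -0.0]
ft_force: [1.7, -0.3, 0.0]
width: 87.9
grasp_force: 0.0
```

>>> servo_tool --plan '[[[-1, -0.61, 0.72, 0, 0, 0, -0.16], [-1, -0.61, 0.72, 0, 0, 0, -0.16], [-1, -0.61, 0.72, 0, 0, 0, -0.16], [-1, -0.61, 0.72, 0, 0, 0, -0.16]]]'

```text
t: 9.68
ee_pos: [557.8, -109.5, 207.5]
orientation: [0.019, 3.141, 0.001]
ft_force: [0.3, 0.7, -0.0]
width: 87.4
grasp_force: 0.0
```

>>> servo_tool --plan '[[[-1, -0.61, 0.72, 0, 0, 0, -0.16], [-1, -0.61, 0.72, 0, 0, 0, -0.16], [-1, -0.61, 0.72, 0, 0, 0, -0.16], [-1, -0.61, 0.72, 0, 0, 0, -0.16], [-1, 0, 0, 0, 0, 0, 0]]]'

```text
t: 10.1
ee_pos: [456.4, 7.9, 206.9]
orientation: [-0.102, -3.135, -0.001]
ft_force: [-1.1, 0.2, -0.9]
width: 87.9
grasp_force: 0.0
```

```bash
python3 - <<'E'
from h import *
im=vision.get_image("top");cv2.imwrite("pics/t1.png",im[:,:,::-1])
print(readout.get_obs()['ee_pos'],readout.get_obs()['orientation'])
E
```

```text
[459.15935384   6.5986435  207.43732221] [-9.94928258e-02 -3.13817609e+00 -6.95497967e-04]
```

View pics/t1.png

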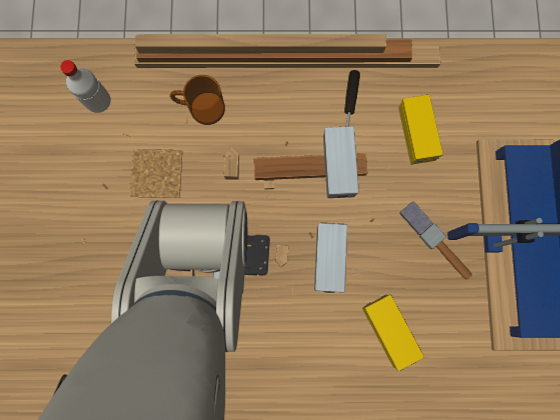

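Case A lies across the right part of the ledge at px (341,161), well centred. The arm is over the middle case. I'll grip and rock that one next.

>>> servo_tool --plan '[[[-1, 0.05, 0, -0.6, 0, 0, 0], [-1, 0, 0, -0.8, 0, 0, 0], [-1, 0, 0, -0.8, 0, 0, 0], [-1, 0, 0, -0.5, 0, 0, 0], [-1, 0, 0, -0.23, 0, 0, 0]]]'

```text
t: 10.57
ee_pos: [463.4, 4.1, 87.9]
orientation: [-0.105, -3.137, -0.0]
ft_force: [-0.1, 0.6, 0.4]
width: 87.6
grasp_force: 0.0
```

>>> servo_tool --plan '[[[-1, 0, 0, 0, 0, 0, 0], [1, 0, 0, 0, 0, 0, 0], [1, 0, 0, 0, 0, 0, 0], [1, 0, 0, 0, 0, 0, 0], [1, 0, 0, 0, 0, 0, 0]]]'

```text
t: 10.98
ee_pos: [464.3, 4.7, 91.4]
orientation: [0.105, 3.137, 0.001]
ft_force: [0.3, -0.2, -0.3]
width: 64.7
grasp_force: 0.0
```

>>> servo_tool --plan '[[[1, 0, 0, 0, 0, 0, 0], [1, 0, 0, 0, 0, 0, 0]]]'

```text
t: 11.15
ee_pos: [464.1, 4.7, 91.3]
orientation: [0.104, 3.138, 0.0]
ft_force: [-0.8, -1.8, 7.7]
width: 59.9
grasp_force: 30.0
```

>>> servo_tool --plan '[[[1, 0, 0, 0.5, 0, 0, 0], [1, 0, 0, 0.9, 0, 0, 0], [1, 0, 0, 0.9, 0, 0, 0], [1, 0, 0, 0.9, 0, 0, 0], [1, 0, 0, 0.8, 0, 0, 0]]]'

```text
t: 11.57
ee_pos: [463.0, 4.9, 252.4]
orientation: [0.104, 3.139, 0.001]
ft_force: [1.4, -0.1, -2.2]
width: 59.9
grasp_force: 30.0
```

>>> servo_tool --plan '[[[1, 0, 0, 0, 0, 0.9, 0], [1, 0, 0, 0, 0, 0.9, 0], [1, 0, 0, 0, 0, 0.9, 0], [1, 0, 0, 0, 0, 0.9, 0], [1, 0, 0, 0, 0, 0, 0]]]'

```text
t: 11.98
ee_pos: [464.5, 4.8, 250.1]
orientation: [-0.094, -2.824, 0.015]
ft_force: [0.6, -0.6, -3.8]
width: 60.1
grasp_force: 30.0
```

>>> servo_tool --plan '[[[1, 0, 0, 0, 0, 0, 0], [1, 0, 0, 0, 0, 0, 0], [1, 0, 0, 0, 0, 0, 0]]]'

```text
t: 12.23
ee_pos: [462.8, 4.8, 250.2]
orientation: [-0.094, -2.827, 0.014]
ft_force: [0.3, 0.3, -2.5]
width: 60.1
grasp_force: 30.0
```

```bash
python3 -c "
from h import *
o=readout.get_obs();print(o['moment'].round(3),o['ft_force'].round(1))"
```

```text
[-0.006 -0.179  0.021] [ 0.3  0.3 -2.5]
```

>>> servo_tool --plan '[[[1, 0, 0, 0, 0, -0.9, 0], [1, 0, 0, 0, 0, -0.9, 0], [1, 0, 0, 0, 0, -0.9, 0], [1, 0, 0, 0, 0, -0.9, 0], [1, 0, 0, 0, 0, -0.9, 0]]]'

```text
t: 12.65
ee_pos: [462.9, 4.8, 250.7]
orientation: [0.102, 3.057, 0.005]
ft_force: [0.1, 0.4, -3.1]
width: 59.6
grasp_force: 30.0
```

>>> servo_tool --plan '[[[1, 0, 0, 0, 0, -0.9, 0], [1, 0, 0, 0, 0, -0.9, 0], [1, 0, 0, 0, 0, -0.9, 0], [1, 0, 0, 0, 0, 0, 0], [1, 0, 0, 0, 0, 0, 0]]]'

```text
t: 13.07
ee_pos: [462.3, 4.8, 250.4]
orientation: [0.094, 2.828, 0.015]
ft_force: [0.2, 0.1, -1.7]
width: 60.0
grasp_force: 30.0
```

>>> servo_tool --plan '[[[1, 0, 0, 0, 0, 0, 0], [1, 0, 0, 0, 0, 0, 0]]]'

```text
t: 13.23
ee_pos: [464.1, 4.8, 250.6]
orientation: [0.094, 2.827, 0.015]
ft_force: [-0.7, 0.0, -2.9]
width: 60.1
grasp_force: 30.0
```

```bash
python3 -c "
from h import *
o=readout.get_obs();print(o['moment'].round(3),o['ft_force'].round(1))"
```

```text
[0.04  0.194 0.046] [-0.7  0.  -2.9]
```

>>> servo_tool --plan '[[[1, 0, 0, 0, 0, 0.9, 0], [1, 0, 0, 0, 0, 0.9, 0], [1, 0, 0, 0, 0, 0.9, 0], [1, 0, 0, 0, 0, 0.9, 0], [1, 0, 0, 0, 0, 0, 0]]]'

```text
t: 13.65
ee_pos: [466.0, 4.7, 250.7]
orientation: [-0.105, -3.139, -0.0]
ft_force: [1.5, -0.9, -2.9]
width: 60.0
grasp_force: 30.0
```

>>> servo_tool --plan '[[[1, 0, 0, 0, 0, 0, 0], [1, 0, 0, 0, 0, 0, 0], [1, 0, 0, 0, 0, 0, 0]]]'

```text
t: 13.9
ee_pos: [462.9, 4.8, 250.1]
orientation: [0.105, 3.139, 0.001]
ft_force: [0.4, 0.1, -3.1]
width: 59.7
grasp_force: 30.0
```

```bash
python3 -c "
from h import *
o=readout.get_obs();print(o['moment'].round(3),o['ft_force'].round(1),o['ee_pos'],o['orientation'])"
```

```text
[ 0.016 -0.071  0.004] [ 0.4  0.1 -3.1] [462.94527401   4.80699953 250.05496308] [1.04592303e-01 3.13924802e+00 6.03571767e-04]
```

The middle case's moment under tilt is about 0.09 N·m smaller, and level it reads -0.07. That matches a ball rolling to the low end, so this is the rattler. I'll set it back down, then fetch the third case.

>>> servo_tool --plan '[[[1, 0, 0, -0.7, 0, 0, 0], [1, 0, 0, -0.9, 0, 0, 0], [1, 0, 0, -0.9, 0, 0, 0], [1, 0, 0, -0.8, 0, 0, 0], [1, 0, 0, -0.4, 0, 0, 0]]]'

```text
t: 14.32
ee_pos: [461.7, 4.8, 99.6]
orientation: [-0.105, -3.137, -0.0]
ft_force: [-1.1, 0.5, -2.8]
width: 59.6
grasp_force: 30.0
```

>>> servo_tool --plan '[[[1, 0, 0, -0.18, 0, 0, 0], [1, 0, 0, 0, 0, 0, 0], [1, 0, 0, -0.05, 0, 0, 0], [1, 0, 0, -0.03, 0, 0, 0], [1, 0, 0, 0, 0, 0, 0]]]'

```text
t: 14.73
ee_pos: [464.3, 4.8, 93.0]
orientation: [0.105, 3.137, 0.001]
ft_force: [-0.6, -0.0, -3.0]
width: 60.0
grasp_force: 30.0
```

>>> servo_tool --plan '[[[1, 0, 0, -0.05, 0, 0, 0], [1, 0, 0, 0, 0, 0, 0], [1, 0, 0, 0, 0, 0, 0]]]'

```text
t: 14.98
ee_pos: [464.6, 4.8, 91.3]
orientation: [0.104, 3.137, 0.001]
ft_force: [-0.8, -0.2, 5.9]
width: 59.5
grasp_force: 30.0
```

>>> servo_tool --plan '[[[-1, 0, 0, 0, 0, 0, 0], [-1, 0, 0, 0, 0, 0, 0], [-1, 0, 0, 0, 0, 0, 0], [-1, 0, 0, 0, 0, 0, 0], [-1, 0, 0, 0, 0, 0, 0]]]'

```text
t: 15.4
ee_pos: [463.5, 4.8, 89.9]
orientation: [0.105, 3.14, 0.001]
ft_force: [0.3, 0.1, -0.6]
width: 87.0
grasp_force: 0.0
```

>>> servo_tool --plan '[[[-1, 0, 0, 0.5, 0, 0, 0], [-1, 0, 0, 0.8, 0, 0, 0], [-1, 0, 0, 0.8, 0, 0, 0], [-1, 0, 0, 0.8, 0, 0, 0]]]'

```text
t: 15.73
ee_pos: [462.9, 4.8, 206.8]
orientation: [-0.105, -3.138, -0.001]
ft_force: [0.5, 0.3, -0.6]
width: 87.9
grasp_force: 0.0
```

>>> servo_tool --plan '[[[-1, 0, -0.87, 0, 0, 0, 0], [-1, 0, -0.87, 0, 0, 0, 0], [-1, 0, -0.87, 0, 0, 0, 0]]]'

```text
t: 15.98
ee_pos: [463.7, -100.4, 206.8]
orientation: [0.101, 3.138, -0.0]
ft_force: [-0.6, -0.6, -0.5]
width: 87.7
grasp_force: 0.0
```

>>> servo_tool --plan '[[[-1, 0, -0.87, 0, 0, 0, 0], [-1, 0, -0.87, 0, 0, 0, 0], [-1, 0, -0.87, 0, 0, 0, 0], [-1, 0, 0, 0, 0, 0, 0], [-1, 0, 0, 0, 0, 0, 0]]]'

```text
t: 16.4
ee_pos: [463.2, -205.4, 205.7]
orientation: [-0.11, -3.14, -0.001]
ft_force: [1.7, 0.6, 0.8]
width: 88.0
grasp_force: 0.0
```

```bash
python3 - <<'E'
from h import *
im=vision.get_image("top");cv2.imwrite("pics/t2.png",im[:,:,::-1])
hsv=cv2.cvtColor(im,cv2.COLOR_RGB2HSV);H,S,V=cv2.split(hsv)
g=((S<60)&(V>135)).astype(np.uint8)*255
rect("top",g,(310,115,370,205),105,"ledge case")
rect("top",g,(200,210,260,305),50,"rattler")
print(readout.get_obs()['ee_pos'],readout.get_obs()['orientation'])
E
```

```text
ledge case c 656.5 -223.6 size 139.0 60.2 long-axis deg 2.6
rattler c 461.5 7.5 size 139.4 59.7 long-axis deg -3.9
[ 462.99966272 -204.15089113  205.55462606] [-1.07404702e-01 -3.13893713e+00 -1.42497315e-03]
```

View pics/t2.png

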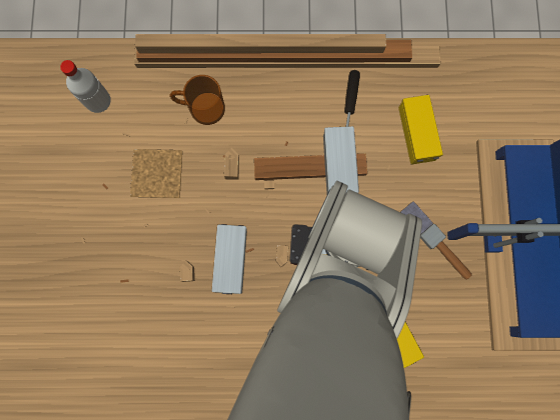

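Case A is flat on the ledge at px (341,160). The rattler is back at (230,259) and the offcuts have not moved. The gripper is over the third case, so I'll grip and rock that.

>>> servo_tool --plan '[[[-1, 0, 0, -0.6, 0, 0, 0], [-1, 0, 0, -0.8, 0, 0, 0], [-1, 0, 0, -0.8, 0, 0, 0], [-1, 0, 0, -0.5, 0, 0, 0], [-1, 0, 0, -0.18, 0, 0, 0]]]'

```text
t: 16.87
ee_pos: [461.8, -201.7, 87.9]
orientation: [-0.101, -3.135, -0.004]
ft_force: [-1.0, -0.9, 0.1]
width: 88.0
grasp_force: 0.0
```

>>> servo_tool --plan '[[[-1, 0, 0, 0, 0, 0, 0], [1, 0, 0, 0, 0, 0, 0], [1, 0, 0, 0, 0, 0, 0], [1, 0, 0, 0, 0, 0, 0], [1, 0, 0, 0, 0, 0, 0]]]'

```text
t: 17.28
ee_pos: [464.2, -204.3, 91.9]
orientation: [0.104, 3.138, -0.001]
ft_force: [-0.0, -0.7, 0.6]
width: 64.4
grasp_force: 0.9
```

>>> servo_tool --plan '[[[1, 0, 0, 0, 0, 0, 0], [1, 0, 0, 0, 0, 0, 0]]]'

```text
t: 17.45
ee_pos: [464.2, -204.5, 91.8]
orientation: [0.104, 3.138, -0.001]
ft_force: [0.6, -0.2, 8.5]
width: 59.7
grasp_force: 30.0
```

>>> servo_tool --plan '[[[1, 0, 0, 0.5, 0, 0, 0], [1, 0, 0, 0.9, 0, 0, 0], [1, 0, 0, 0.9, 0, 0, 0], [1, 0, 0, 0.9, 0, 0, 0], [1, 0, 0, 0.8, 0, 0, 0]]]'

```text
t: 17.87
ee_pos: [463.0, -203.9, 252.8]
orientation: [0.105, 3.14, 0.001]
ft_force: [0.3, -0.1, -3.1]
width: 59.7
grasp_force: 30.0
```

>>> servo_tool --plan '[[[1, 0, 0, 0, 0, 0.9, 0], [1, 0, 0, 0, 0, 0.9, 0], [1, 0, 0, 0, 0, 0.9, 0], [1, 0, 0, 0, 0, 0.9, 0], [1, 0, 0, 0, 0, 0, 0]]]'

```text
t: 18.28
ee_pos: [464.3, -203.9, 250.4]
orientation: [-0.093, -2.824, 0.015]
ft_force: [0.5, 1.2, -3.0]
width: 59.7
grasp_force: 30.0
```

>>> servo_tool --plan '[[[1, 0, 0, 0, 0, 0, 0], [1, 0, 0, 0, 0, 0, 0], [1, 0, 0, 0, 0, 0, 0]]]'

```text
t: 18.53
ee_pos: [462.9, -203.9, 250.6]
orientation: [-0.095, -2.827, 0.014]
ft_force: [0.1, 1.3, -2.3]
width: 59.6
grasp_force: 30.0
```

```bash
python3 -c "
from h import *
o=readout.get_obs();print(o['moment'].round(3),o['ft_force'].round(1))"
```

```text
[ 0.028 -0.25  -0.068] [ 0.1  1.3 -2.3]
```

>>> servo_tool --plan '[[[1, 0, 0, 0, 0, -0.9, 0], [1, 0, 0, 0, 0, -0.9, 0], [1, 0, 0, 0, 0, -0.9, 0], [1, 0, 0, 0, 0, -0.9, 0], [1, 0, 0, 0, 0, -0.9, 0]]]'

```text
t: 18.95
ee_pos: [463.0, -204.1, 251.2]
orientation: [0.103, 3.056, 0.003]
ft_force: [0.1, -0.7, -3.6]
width: 60.1
grasp_force: 30.0
```

>>> servo_tool --plan '[[[1, 0, 0, 0, 0, -0.9, 0], [1, 0, 0, 0, 0, -0.9, 0], [1, 0, 0, 0, 0, -0.9, 0], [1, 0, 0, 0, 0, 0, 0], [1, 0, 0, 0, 0, 0, 0]]]'

```text
t: 19.37
ee_pos: [462.3, -204.0, 250.7]
orientation: [0.096, 2.828, 0.016]
ft_force: [0.6, -0.2, -3.8]
width: 60.0
grasp_force: 30.0
```

>>> servo_tool --plan '[[[1, 0, 0, 0, 0, 0, 0], [1, 0, 0, 0, 0, 0, 0]]]'

```text
t: 19.53
ee_pos: [464.0, -204.2, 251.0]
orientation: [0.094, 2.827, 0.015]
ft_force: [1.3, -0.1, -2.0]
width: 59.9
grasp_force: 30.0
```

```bash
python3 -c "
from h import *
o=readout.get_obs();print(o['moment'].round(3),o['ft_force'].round(1))"
```

```text
[0.04  0.303 0.053] [ 1.3 -0.1 -2. ]
```

>>> servo_tool --plan '[[[1, 0, 0, 0, 0, 0.9, 0], [1, 0, 0, 0, 0, 0.9, 0], [1, 0, 0, 0, 0, 0.9, 0], [1, 0, 0, 0, 0, 0.9, 0], [1, 0, 0, 0, 0, 0, 0]]]'

```text
t: 19.95
ee_pos: [465.7, -204.4, 251.1]
orientation: [-0.103, -3.138, 0.002]
ft_force: [0.1, -0.1, -2.8]
width: 60.1
grasp_force: 30.0
```

>>> servo_tool --plan '[[[1, 0, 0, 0, 0, 0, 0], [1, 0, 0, 0, 0, 0, 0], [1, 0, 0, 0, 0, 0, 0]]]'

```text
t: 20.2
ee_pos: [463.0, -203.9, 250.5]
orientation: [0.105, 3.139, 0.001]
ft_force: [-0.4, -0.3, -2.3]
width: 60.0
grasp_force: 30.0
```

```bash
python3 -c "
from h import *
o=readout.get_obs();print(o['moment'].round(3),o['ft_force'].round(1),o['ee_pos'],o['orientation'])"
```

```text
[ 0.054 -0.04  -0.018] [-0.4 -0.3 -2.3] [ 463.01281151 -203.85515648  250.45681381] [1.04880102e-01 3.13918985e+00 1.01881769e-03]
```

±0.28 again, so the third case is silent. It goes on the left slot of the ledge.

>>> servo_tool --plan '[[[1, 0.78, 0.41, 0, 0, 0, 0.21], [1, 0.78, 0.41, 0, 0, 0, 0.21], [1, 0.78, 0.41, 0, 0, 0, 0.21], [1, 0.78, 0.41, 0, 0, 0, 0.21], [1, 0.78, 0.41, 0, 0, 0, 0.21]]]'

```text
t: 20.62
ee_pos: [620.3, -121.3, 250.7]
orientation: [-0.04, 3.141, 0.001]
ft_force: [0.5, 0.4, -2.5]
width: 59.9
grasp_force: 30.0
```

>>> servo_tool --plan '[[[1, 0.78, 0.41, 0, 0, 0, 0.21], [1, 0, 0, 0, 0, 0, 0], [1, 0, 0, 0, 0, 0, 0], [1, 0, 0, 0, 0, 0, 0]]]'

```text
t: 20.95
ee_pos: [649.6, -105.7, 250.1]
orientation: [0.068, -3.139, -0.001]
ft_force: [-0.1, -0.7, -2.6]
width: 59.9
grasp_force: 30.0
```

```bash
python3 -c "
from h import *
o=readout.get_obs();print(o['ee_pos'],o['orientation'])"
```

```text
[ 649.55976672 -105.7497545   250.05573093] [ 6.79588480e-02 -3.13940384e+00 -1.01266512e-03]
```

>>> servo_tool --plan '[[[1, 0.04, 0, -0.6, 0, 0, 0], [1, 0, 0, -0.7, 0, 0, 0], [1, 0, 0, -0.6, 0, 0, 0], [1, 0, 0, -0.35, 0, 0, 0], [1, 0, 0, -0.2, 0, 0, 0]]]'

```text
t: 21.37
ee_pos: [650.2, -106.3, 150.7]
orientation: [0.066, -3.137, -0.002]
ft_force: [-0.5, 0.0, -3.3]
width: 59.8
grasp_force: 30.0
```

>>> servo_tool --plan '[[[1, 0, 0, -0.1, 0, 0, 0], [1, 0, 0, -0.03, 0, 0, 0], [1, 0, 0, 0, 0, 0, 0], [1, 0, 0, -0.03, 0, 0, 0], [1, 0, 0, 0, 0, 0, 0]]]'

```text
t: 21.78
ee_pos: [652.8, -105.7, 147.3]
orientation: [-0.068, 3.139, -0.0]
ft_force: [0.2, 0.5, -3.3]
width: 59.8
grasp_force: 30.0
```

>>> servo_tool --plan '[[[1, 0, 0, -0.04, 0, 0, 0], [1, 0, 0, 0, 0, 0, 0], [1, 0, 0, 0, 0, 0, 0]]]'

```text
t: 22.03
ee_pos: [652.9, -105.7, 146.8]
orientation: [-0.068, 3.139, -0.0]
ft_force: [-3.1, -0.3, 8.0]
width: 59.9
grasp_force: 30.0
```

>>> servo_tool --plan '[[[-1, 0, 0, 0, 0, 0, 0], [-1, 0, 0, 0, 0, 0, 0], [-1, 0, 0, 0, 0, 0, 0], [-1, 0, 0, 0, 0, 0, 0], [-1, 0, 0, 0, 0, 0, 0]]]'

```text
t: 22.45
ee_pos: [652.3, -105.6, 144.7]
orientation: [-0.068, 3.141, 0.0]
ft_force: [-0.2, 0.3, -0.0]
width: 87.0
grasp_force: 0.0
```

>>> servo_tool --plan '[[[-1, 0, 0, 0.5, 0, 0, 0], [-1, 0, 0, 0.7, 0, 0, 0], [-1, 0, 0, 0.4, 0, 0, 0]]]'

```text
t: 22.7
ee_pos: [652.9, -105.7, 210.4]
orientation: [-0.068, 3.14, 0.0]
ft_force: [0.7, 0.0, -0.2]
width: 87.7
grasp_force: 0.0
```

>>> servo_tool --plan '[[[-1, -0.79, 0.46, 0, 0, 0, -0.21], [-1, -0.79, 0.46, 0, 0, 0, -0.21], [-1, -0.79, 0.46, 0, 0, 0, -0.21]]]'

```text
t: 22.95
ee_pos: [556.5, -50.1, 208.9]
orientation: [0.021, 3.141, 0.0]
ft_force: [0.1, 0.3, -0.6]
width: 87.7
grasp_force: 0.0
```

>>> servo_tool --plan '[[[-1, -0.79, 0.46, 0, 0, 0, -0.21], [-1, -0.79, 0.46, 0, 0, 0, -0.21], [-1, -0.79, 0.46, 0, 0, 0, -0.21], [-1, 0, 0, 0, 0, 0, 0], [-1, 0, 0, 0, 0, 0, 0]]]'

```text
t: 23.37
ee_pos: [461.5, 5.5, 208.9]
orientation: [-0.102, -3.14, -0.0]
ft_force: [0.3, -0.5, 0.1]
width: 87.7
grasp_force: 0.0
```

```bash
python3 - <<'E'
from h import *
im=vision.get_image("top");cv2.imwrite("pics/t3.png",im[:,:,::-1])
hsv=cv2.cvtColor(im,cv2.COLOR_RGB2HSV);H,S,V=cv2.split(hsv)
g=((S<60)&(V>135)).astype(np.uint8)*255
rect("top",g,(320,115,370,205),105,"ledge case B")
rect("top",g,(262,115,318,205),105,"ledge case A")
print(readout.get_obs()['ee_pos'],readout.get_obs()['orientation'])
im=vision.get_image("scene");cv2.imwrite("pics/s3.png",im[:,:,::-1])
E
```

```text
ledge case B c 656.3 -223.8 size 139.4 60.7 long-axis deg 2.6
ledge case A c 652.4 -103.9 size 139.4 61.1 long-axis deg 2.5
[463.18247843   4.9852899  209.11301337] [1.02694746e-01 3.13848598e+00 4.23969432e-04]
```

View pics/t3.png

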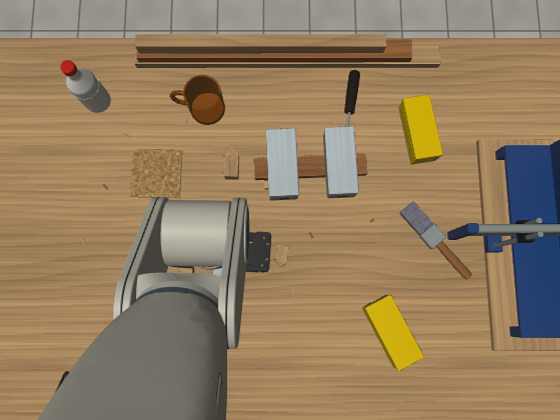

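View pics/s3.png

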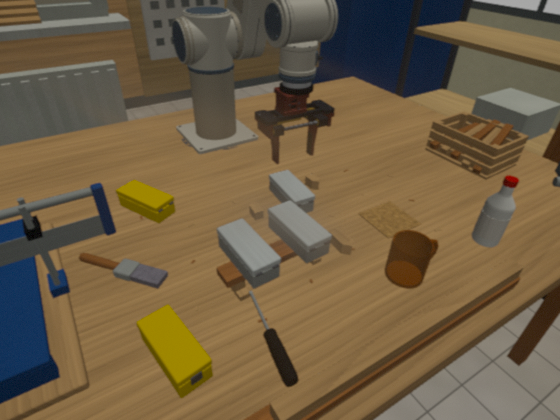

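Both tight cases lie flat on the ledge at px (282,163) and (341,161). The bystanders are untouched. Now I'll lift the rattler and rock it a few times.

>>> servo_tool --plan '[[[-1, 0, 0, -0.6, 0, 0, 0], [-1, 0, 0, -0.8, 0, 0, 0], [-1, 0, 0, -0.8, 0, 0, 0], [-1, 0, 0, -0.5, 0, 0, 0], [-1, 0, 0, -0.26, 0, 0, 0]]]'

```text
t: 23.88
ee_pos: [463.1, 4.2, 87.7]
orientation: [-0.106, -3.138, -0.0]
ft_force: [-0.0, -0.6, 0.2]
width: 87.6
grasp_force: 0.0
```

>>> servo_tool --plan '[[[-1, 0, 0, 0, 0, 0, 0], [1, 0, 0, 0, 0, 0, 0], [1, 0, 0, 0, 0, 0, 0], [1, 0, 0, 0, 0, 0, 0], [1, 0, 0, 0, 0, 0, 0]]]'

```text
t: 24.3
ee_pos: [463.5, 4.7, 91.4]
orientation: [0.105, 3.138, 0.001]
ft_force: [-0.8, 0.9, -0.3]
width: 64.3
grasp_force: 0.0
```

>>> servo_tool --plan '[[[1, 0, 0, 0, 0, 0, 0], [1, 0, 0, 0, 0, 0, 0]]]'

```text
t: 24.47
ee_pos: [463.3, 4.8, 91.3]
orientation: [0.105, 3.138, 0.001]
ft_force: [-1.2, -1.0, 7.5]
width: 59.6
grasp_force: 30.0
```

>>> servo_tool --plan '[[[1, 0, 0, 0.5, 0, 0, 0], [1, 0, 0, 0.9, 0, 0, 0], [1, 0, 0, 0.9, 0, 0, 0], [1, 0, 0, 0.9, 0, 0, 0], [1, 0, 0, 0.8, 0, 0, 0]]]'

```text
t: 24.88
ee_pos: [462.2, 4.8, 252.4]
orientation: [0.104, 3.139, 0.001]
ft_force: [0.1, 0.5, -3.9]
width: 60.1
grasp_force: 30.0
```

>>> servo_tool --plan '[[[1, 0, 0, 0, 0, 0.9, 0], [1, 0, 0, 0, 0, 0.9, 0], [1, 0, 0, 0, 0, 0.9, 0], [1, 0, 0, 0, 0, 0.9, 0], [1, 0, 0, 0, 0, 0, 0]]]'

```text
t: 25.3
ee_pos: [463.6, 4.8, 250.1]
orientation: [-0.094, -2.824, 0.015]
ft_force: [0.4, 0.4, -3.4]
width: 59.8
grasp_force: 30.0
```

>>> servo_tool --plan '[[[1, 0, 0, 0, 0, 0, 0], [1, 0, 0, 0, 0, 0, 0], [1, 0, 0, 0, 0, 0, 0]]]'

```text
t: 25.55
ee_pos: [462.0, 4.8, 250.3]
orientation: [-0.094, -2.827, 0.014]
ft_force: [0.3, -0.3, -3.4]
width: 59.8
grasp_force: 30.0
```

>>> servo_tool --plan '[[[1, 0, 0, 0, 0, -0.9, 0], [1, 0, 0, 0, 0, -0.9, 0], [1, 0, 0, 0, 0, -0.9, 0], [1, 0, 0, 0, 0, -0.9, 0], [1, 0, 0, 0, 0, -0.9, 0]]]'

```text
t: 25.97
ee_pos: [462.0, 4.8, 250.7]
orientation: [0.102, 3.057, 0.005]
ft_force: [-0.0, 0.7, -2.7]
width: 60.1
grasp_force: 30.0
```

>>> servo_tool --plan '[[[1, 0, 0, 0, 0, -0.9, 0], [1, 0, 0, 0, 0, -0.9, 0], [1, 0, 0, 0, 0, -0.9, 0], [1, 0, 0, 0, 0, 0, 0], [1, 0, 0, 0, 0, 0, 0]]]'

```text
t: 26.38
ee_pos: [461.5, 4.8, 250.4]
orientation: [0.094, 2.828, 0.015]
ft_force: [0.8, -0.6, -2.4]
width: 60.1
grasp_force: 30.0
```

>>> servo_tool --plan '[[[1, 0, 0, 0, 0, 0, 0], [1, 0, 0, 0, 0, 0, 0]]]'

```text
t: 26.55
ee_pos: [463.3, 4.8, 250.6]
orientation: [0.094, 2.827, 0.015]
ft_force: [0.3, 0.0, -1.9]
width: 59.9
grasp_force: 30.0
```

>>> servo_tool --plan '[[[1, 0, 0, 0, 0, 0.9, 0], [1, 0, 0, 0, 0, 0.9, 0], [1, 0, 0, 0, 0, 0.9, 0], [1, 0, 0, 0, 0, 0.9, 0], [1, 0, 0, 0, 0, 0.9, 0]]]'

```text
t: 26.97
ee_pos: [463.7, 4.8, 250.8]
orientation: [-0.102, -3.058, 0.004]
ft_force: [-0.1, 0.6, -3.1]
width: 60.1
grasp_force: 30.0
```

>>> servo_tool --plan '[[[1, 0, 0, 0, 0, 0.9, 0], [1, 0, 0, 0, 0, 0.9, 0], [1, 0, 0, 0, 0, 0.9, 0], [1, 0, 0, 0, 0, 0, 0], [1, 0, 0, 0, 0, 0, 0]]]'

```text
t: 27.38
ee_pos: [463.6, 4.8, 249.8]
orientation: [-0.094, -2.827, 0.014]
ft_force: [-0.5, 0.5, -2.8]
width: 59.9
grasp_force: 30.0
```

>>> servo_tool --plan '[[[1, 0, 0, 0, 0, 0, 0], [1, 0, 0, 0, 0, 0, 0]]]'

```text
t: 27.55
ee_pos: [462.4, 4.8, 250.3]
orientation: [-0.094, -2.827, 0.014]
ft_force: [-0.2, 0.4, -3.0]
width: 59.9
grasp_force: 30.0
```

```bash
python3 -c "
from h import *
o=readout.get_obs();print(o['moment'].round(3),o['ft_force'].round(1))"
```

```text
[ 0.044 -0.236 -0.016] [-0.2  0.4 -3. ]
```

>>> servo_tool --plan '[[[1, 0, 0, 0, 0, -0.9, 0], [1, 0, 0, 0, 0, -0.9, 0], [1, 0, 0, 0, 0, -0.9, 0], [1, 0, 0, 0, 0, -0.9, 0], [1, 0, 0, 0, 0, -0.9, 0]]]'

```text
t: 27.97
ee_pos: [462.1, 4.8, 250.8]
orientation: [0.102, 3.056, 0.005]
ft_force: [0.1, -0.7, -3.1]
width: 59.7
grasp_force: 30.0
```

>>> servo_tool --plan '[[[1, 0, 0, 0, 0, -0.9, 0], [1, 0, 0, 0, 0, -0.9, 0], [1, 0, 0, 0, 0, -0.9, 0], [1, 0, 0, 0, 0, 0, 0], [1, 0, 0, 0, 0, 0, 0]]]'

```text
t: 28.38
ee_pos: [461.6, 4.8, 250.5]
orientation: [0.094, 2.828, 0.015]
ft_force: [0.8, -0.7, -3.1]
width: 59.9
grasp_force: 30.0
```

>>> servo_tool --plan '[[[1, 0, 0, 0, 0, 0, 0], [1, 0, 0, 0, 0, 0, 0]]]'

```text
t: 28.55
ee_pos: [463.3, 4.8, 250.6]
orientation: [0.094, 2.826, 0.015]
ft_force: [0.8, -0.5, -2.9]
width: 59.8
grasp_force: 30.0
```

>>> servo_tool --plan '[[[1, 0, 0, 0, 0, 0.9, 0], [1, 0, 0, 0, 0, 0.9, 0], [1, 0, 0, 0, 0, 0.9, 0], [1, 0, 0, 0, 0, 0.9, 0], [1, 0, 0, 0, 0, 0, 0]]]'

```text
t: 28.97
ee_pos: [465.2, 4.8, 250.7]
orientation: [-0.105, -3.139, -0.0]
ft_force: [0.7, -0.3, -2.1]
width: 59.9
grasp_force: 30.0
```

>>> servo_tool --plan '[[[1, 0, 0, 0, 0, 0, 0], [1, 0, 0, 0, 0, 0, 0], [1, 0, 0, 0, 0, 0, 0]]]'

```text
t: 29.22
ee_pos: [462.1, 4.8, 250.1]
orientation: [0.105, 3.139, 0.001]
ft_force: [0.3, -0.4, -3.6]
width: 60.0
grasp_force: 30.0
```

```bash
python3 -c "
from h import *
o=readout.get_obs();print(o['moment'].round(3),o['ft_force'].round(1),o['ee_pos'],o['orientation'])"
```

```text
[-0.003 -0.021 -0.013] [ 0.3 -0.4 -3.6] [462.14154483   4.80052354 250.05300428] [1.04531117e-01 3.13925179e+00 5.71732964e-04]
```

Single readings are noisy, so I'll confirm with averaged readings at ±2° tilt. There the ball would flip the sign of the moment.

>>> servo_tool --plan '[[[1, 0, 0, 0, 0, 0.9, 0], [1, 0, 0, 0, 0, 0.9, 0], [1, 0, 0, 0, 0, 0, 0], [1, 0, 0, 0, 0, 0, 0], [1, 0, 0, 0, 0, 0, 0]]]'

```text
t: 29.63
ee_pos: [462.2, 4.8, 250.0]
orientation: [-0.099, -2.985, 0.007]
ft_force: [-0.7, -0.5, -3.0]
width: 59.8
grasp_force: 30.0
```

>>> servo_tool --plan '[[[1, 0, 0, 0, 0, 0, 0], [1, 0, 0, 0, 0, 0, 0], [1, 0, 0, 0, 0, -0.7, 0], [1, 0, 0, 0, 0, -0.7, 0], [1, 0, 0, 0, 0, 0, 0]]]'

```text
t: 30.05
ee_pos: [461.2, 4.8, 250.3]
orientation: [-0.104, -3.107, 0.001]
ft_force: [-1.0, -0.3, -3.4]
width: 60.0
grasp_force: 30.0
```

```bash
cat > avg.py <<'E'
from h import *
m=[]
for i in range(14):
    vision.get_image("top"); o=readout.get_obs(); m.append(np.r_[o['moment'],o['ft_force'][2]])
m=np.array(m);print(m.mean(0).round(3),m.std(0).round(3),m[:,1].round(2),o['t'])
E
python3 avg.py
```

```text
[ 3.200e-02  5.000e-02  2.000e-03 -3.005e+00] [0.033 0.041 0.032 0.393] [ 0.11  0.03  0.08 -0.02  0.04  0.05  0.05  0.06  0.08  0.08  0.05 -0.01
 -0.02  0.11] 30.75
```

>>> servo_tool --plan '[[[1, 0, 0, 0, 0, -0.8, 0], [1, 0, 0, 0, 0, -0.8, 0], [1, 0, 0, 0, 0, -0.6, 0], [1, 0, 0, 0, 0, 0, 0], [1, 0, 0, 0, 0, 0, 0]]]'

```text
t: 31.17
ee_pos: [462.3, 4.8, 250.4]
orientation: [0.099, 2.984, 0.008]
ft_force: [-0.5, -0.1, -2.6]
width: 59.7
grasp_force: 30.0
```

>>> servo_tool --plan '[[[1, 0, 0, 0, 0, 0, 0], [1, 0, 0, 0, 0, 0, 0], [1, 0, 0, 0, 0, 0.7, 0], [1, 0, 0, 0, 0, 0.7, 0], [1, 0, 0, 0, 0, 0, 0]]]'

```text
t: 31.58
ee_pos: [464.4, 4.8, 250.6]
orientation: [0.103, 3.106, 0.002]
ft_force: [0.9, -0.3, -3.0]
width: 59.7
grasp_force: 30.0
```

```bash
python3 avg.py
```

```text
[ 2.600e-02 -8.400e-02  2.000e-03 -3.101e+00] [0.037 0.032 0.036 0.378] [-0.13 -0.08 -0.1  -0.09 -0.08 -0.12 -0.12 -0.05 -0.05 -0.1  -0.12 -0.05
 -0.02 -0.06] 32.2833
```

Confirmed: the moment is +0.05 at +2° and -0.08 at -2°, so the ball moves. Next I'll level it and carry it over the mat.

>>> servo_tool --plan '[[[1, 0.3, 0.26, 0.1, 0, 0.4, 0], [1, 0.6, 0.53, 0.1, 0, 0, 0], [1, 0.6, 0.53, 0.1, 0, 0, 0], [1, 0.6, 0.53, 0.1, 0, 0, 0], [1, 0.6, 0.53, 0.1, 0, 0, 0]]]'

```text
t: 32.7
ee_pos: [571.6, 101.0, 270.4]
orientation: [0.105, 3.14, 0.0]
ft_force: [-0.9, -1.0, -3.5]
width: 59.8
grasp_force: 30.0
```

>>> servo_tool --plan '[[[1, 0.6, 0.53, 0.1, 0, 0, 0], [1, 0.6, 0.53, 0.1, 0, 0, 0], [1, 0.5, 0.43, 0.1, 0, 0, 0], [1, 0.3, 0.26, 0, 0, 0, 0], [1, 0.15, 0.1, 0, 0, 0, 0]]]'

```text
t: 33.12
ee_pos: [658.1, 175.8, 282.1]
orientation: [0.103, 3.139, 0.001]
ft_force: [-0.9, -2.9, -3.9]
width: 59.9
grasp_force: 30.0
```

>>> servo_tool --plan '[[[1, 0, 0, 0, 0, 0, 0], [1, 0, 0, 0, 0, 0, 0], [1, 0, 0, 0, 0, 0, 0], [1, 0, 0, 0, 0, 0, 0], [1, 0, 0, 0, 0, 0, 0]]]'

```text
t: 33.53
ee_pos: [656.1, 173.2, 282.4]
orientation: [-0.106, -3.139, -0.0]
ft_force: [-0.2, 0.1, -2.6]
width: 59.7
grasp_force: 30.0
```

```bash
python3 - <<'E'
from h import *
im=vision.get_image("scene");cv2.imwrite("pics/s4.png",im[:,:,::-1])
o=readout.get_obs();print(o['ee_pos'],o['orientation'],o['grasp_force'],o['t'])
E
```

```text
[656.21894706 173.39076041 282.42525919] [-1.05534986e-01 -3.13953235e+00 -3.75361496e-04] 29.999803863465786 33.5833
```

View pics/s4.png

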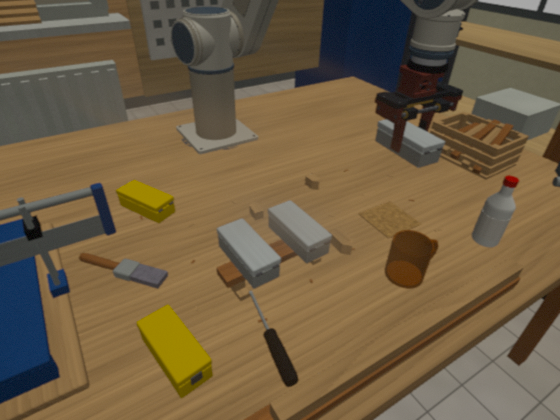

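The rattler is held level at about px (410,140), above the mat. Both silent cases are flat on the ledge and the bystanders have not moved.

>>> servo_tool --plan '[[[1, 0, 0, 0, 0, 0, 0], [1, 0, 0, 0, 0, 0, 0], [1, 0, 0, 0, 0, 0, 0], [1, 0, 0, 0, 0, 0, 0], [1, 0, 0, 0, 0, 0, 0]]]'

```text
t: 34.0
ee_pos: [656.7, 174.0, 282.3]
orientation: [0.105, 3.14, 0.001]
ft_force: [-0.2, -0.5, -2.7]
width: 59.7
grasp_force: 30.0
```

```bash
python3 -c "
from workcell import close_job
print(close_job())"
```

```text
the job is handed in; nothing more can be done
None
```

The job was handed in at 34 s: the rattling case (the middle one at the start) was rocked and is held level about 20 cm above the cork mat, and the two silent cases lie flat on the ledge.

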